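# Tighten the specimen clamp of a microtome with its square key

## Robot

A 6-joint arm with a two-finger parallel gripper is mounted at the origin on the work surface. World frame = base frame: x ahead of the robot, y to its left, z up, the work surface at z = 0. Lengths are in m, angles in rad, forces in N, time in s.
With the tool pointing down it reaches from about 0.225 to 0.875 m from the base axis. Payload 3.4 kg.
Tool frame: the origin (TCP) lies midway between the tips of the shut fingers; the grasp point (between the pads) lies 19 mm behind it; z points along the fingers, y is the line along which they close (so a half turn about z gives the same grasp; the last joint's range is limited). The gripper opens to 85 mm and grips with 20 to 120 N. Pads are 22 mm wide; open, the fingers measure 114 mm over their backs; the gripper's body (76 mm by 85 mm) begins 54 mm behind the grasp point. The pads swing forward as they close: fully open they stand 13 mm farther back than shut.
Start: joints at [-1.237, 0.276, 1.505, -0, 1.361, -0.121], TCP at [0.253, -0.517, 0.231] pointing down, gripper open.
Joint ranges: [-2.89, 2.89], [-0.75, 2.08], [0.22, 2.7], [-1.18, 4.32], [0.11, 2.71], [-2.7, 2.7]. Speed limits (rad/s): [2.57, 2.57, 3.14, 3.14, 3.14, 3.14].

## Interface

Orientations are given as a unit quaternion [x, y, z, w].
In Python, from bench import bot, vision gives the robot as it stands.
- The arm moves only by the tool play_rows, never from a script. Its argument "commands" is a list of rows, each a list of 7 numbers: the shift along the tool's x, y, z in m, then the turn, a rotation vector about the tool's x, y, z in rad, then the finger opening in m, from 0 to 0.0854. A call has 1 to 10 rows; each row shifts and turns the commanded pose from where the row before left it, along the tool's axes as they then stand; what a row does not reach is not made up. A row lasts 1/8 s, in which the tool goes at most 62.5 mm and 10.7 degrees, less where a joint would pass 70% of its speed; a pose out of reach is approached as far as the arm can. A call with a gripper value outside its range is refused whole. The fingers move at their own pace and stop on an object; "squeeze" is the grip in N (left out, the last holds). Time passes only in rows, so rows that do not move let the fingers close. It gives the time, the measured TCP pose, the force, the opening and the grip force at its end, in the units of the state.
- bot.sense(): the state, without advancing time (a new reading comes with each control period).
- vision.snapshot(name): name is "scene" or "side" or "wrist"; returns a dict with "image" (420x560x3 uint8, blue, green, red), "intrinsics" (3x3 intrinsics, pixels), "dist_coeffs" ([k1, k2, p1, p2, k3] as OpenCV has them; the pictures are not rectified), "origin" and "rotation" of the camera in the world. Camera axes: x right, y down, z forward; pixel columns grow to the right and rows downward; lengths in m; the calibration is good to about 2 mm. A picture is of the moment at which its call begins. There is no depth.
- bot.finish_job(): hands the job in; it is judged then, once.
The state is a dict: "clock": time; "joints": joint angles; "joint_velocities": joint speeds; "joint_efforts": joint torques, N m; "tcp_pos": TCP position; "tcp_rot": TCP orientation; "ft_force": force on the tool from outside, world axes, zero at the start; "torque": the same for the moment, N m; "gripper_width": opening from 0.0 (shut) to 1.0 (fully open); "finger_force": force on a finger pad.
Only numpy, scipy, OpenCV 4.12 (cv2) and the standard library are available. Lean on these libraries where they do the work, as an engineer would, in place of code of your own. Each camera call takes 0.05 s, during which the arm holds its last target. There are 200 camera calls.

## Task

The cassette block standing in the microtome's specimen clamp is still loose. Take the square T-key from its stand, feel it fully home into the recessed clamp screw until its collar lies on the clamp, and turn it clockwise until the jaw holds the block firmly, but do not overtighten, that cracks the cassette. Then draw the key out and stand it upright in its hole in the stand again, with the block still where it was and the other things on the bench left alone.

Things in the scene. Friction and masses are not known exactly. Their poses are not given: they have to be found in the camera images.
- microtome: Cream bench microtome, fixed, front to its own -x. Origin on the bench below the clamp screw's vertical axis. In its frame, mm: housing x 78 to 362, y -270 to 130, 268 high; handwheel out to y -347; base plate x -170 to 80, y -100 to 100, 22 high; knife holder x -158 to -62, y -75 to 75, 157 high; steel specimen clamp x -18 to 28, y -32 to 32, from 118 to 196 high.
- screw_mouth (a point): Centre of the round recess in the flat top of the clamp, on the screw's axis, 196 mm above the bench. The recess is 18 mm across and 6 mm deep; the clamp screw's head is its floor; the screw stays where it is left. Axes as the microtome's.
- socket (a point): Centre of the screw's square socket at the floor of the recess (axes as the microtome's, they do not turn with the screw): 10 mm across flats, 14.5 mm deep, mouth flared at 45 degrees over 1.5 mm. The angle of the square is different each time and not measured: feel for it, at most a quarter turn. The key has about 0.12 rad of play in it either way.
- jaw: Moving jaw, a steel plate 28 x 62 x 6.5 mm, origin under its centre, 0.7 to 3 mm above the block at first. Turning the screw clockwise (from above) lowers it 3 mm per rad against 0.10 N m of friction (read less at a standstill). From contact the torque climbs 0.36 N m per rad: firm is 0.06 to 0.12 above the free torque, 0.25 rad past contact, 20 to 40 N on the block; 60 N cracks it.
- block: The work: white plastic cassette 10 x 40 x 28 mm high with a cream wax face to the front (8 mm thick, own -x), standing loose on the clamp's lower jaw, under the moving jaw, its back against the clamp's back plate. Origin at the centre of the cassette's underside, 130 mm above the bench.
- key: Loose steel T-key, 63 mm tall, 90 g, upright in the stand. Origin at its tip, z up the shank, handle bar along x. Upwards: round tapered nose 4.4 mm wide at the tip, 8.6 mm at 3.5 mm, blending into a square at 6 mm; square end 9 mm across flats (faces along x and y) to 19 mm; collar 22 mm across, 19 to 24 mm; shank 9 mm round; flat bar 56 mm long, 10 mm thick (y), from 49 to 63 mm.
- key_collar (a point): Centre of the underside of the key's collar, 19 mm above the tip. It rests on the stand's top now and on the clamp's top when the key is fully home. The middle of the handle bar is 37 mm above it.
- stand: Black plastic key stand, fixed, 70 x 90 x 40 mm high. Origin at the centre of its underside. On the left or the right of the microtome's front.
- stand_hole (a point): Centre of the mouth of the key's hole, in the middle of the stand's top, 40 mm above the bench: round, 17 mm across, 25 mm deep. The two small holes beside it (8 mm) are empty and not used.
- tray: Flat steel tray, fixed, 106 x 136 x 16 mm, on the other side, with two spare blocks. Origin at the centre of its underside.
- spare0: Spare cassette block lying on the tray, wax up, 28 x 40 x 18 mm. Leave alone.
- spare1: Second spare cassette block on the tray, the same. Leave alone.
- jar: Amber glass jar with a black cap, 54 mm across, 85 mm tall, origin under its centre. Leave alone.
- brush: Flat brush with a wooden handle lying on the bench, 170 mm long along its x. Leave alone.
Mind the look-alikes: they are no part of the job. Leave any blue or purple look-alike of the key alone.

How it is judged:
On the way, in this order (a step that is already met when the one before it is completed fails the run):
1. the key is seated fully home in the clamp screw (z of key_collar in the frame of screw_mouth below 0.0025 m and horizontal distance between key_collar and screw_mouth below 0.003 m and angle between key's own z axis and vertical below 0.08 rad), for 0.2 s.
2. the jaw is tightened on the block by the key in the screw (contact force between jaw and block above 12 N and horizontal distance between key_collar and screw_mouth below 0.004 m and z of key_collar in the frame of screw_mouth below 0.008 m), for 0.2 s.
At the end, for the whole second after the job is handed in: The jaw presses on the block with over 12 N; the block is within 4 mm of where it stood; the key stands in its hole: collar within 5 mm of the hole's axis and at most 4 mm above the stand's top, upright to 0.12 rad, at rest (contact force between jaw and block above 12 N and distance of block from where it was at the start of the episode below 0.004 m and horizontal distance between key_collar and stand_hole below 0.005 m and z of key_collar in the frame of stand_hole below 0.004 m and angle between key's own z axis and vertical below 0.12 rad and linear speed of key below 0.02 m/s); the robot touches nothing.
It fails at once if the block is overtightened and the cassette cracks (contact force between jaw and block above 60 N).
It fails at once if a spare block, the jar or the brush is disturbed (distance of any of spare0, spare1, jar, brush from where it was at the start of the episode above 0.02 m).
It also fails if it takes over 67 s, if anything falls off the work surface, if the arm or the gripper's body presses on something with over 40 N, if the wrist force passes 120 N, or if a joint passes its speed limit or range.

## Working session

There is one attempt and no reset: what is moved stays moved. The work goes in short steps, Python scripts to look and compute and a tool call to move; the robot and the scene stay as the last step left them, time stands still between calls to the robot, and variables do not carry over. Pictures are saved under pics/ and viewed, at most 10 in all, crops included, and the job is handed in when it is done.

Besides the shell and the picture viewer there is one more tool, called after ">>>" by a JSON object that holds its "op" and its "data". play_rows: Moves the arm, as the interface text tells. Its arguments: {"type":"object","properties":{"commands":{"type":"array","items":{"type":"array","items":{"type":"number"}}},"squeeze":{"type":"number"}},"required":["commands"]}

```bash
mkdir -p pics; ls
cat > h.py <<'E'
import numpy as np, cv2
from bench import bot, vision
def snap(n,f=None):
    s=vision.snapshot(n)
    if f: cv2.imwrite('pics/'+f,s['image'])
    return s
def ray(s,uv):
    p=cv2.undistortPoints(np.array([[uv]],float),np.array(s['intrinsics']),np.array(s['dist_coeffs']))[0,0]
    d=np.array(s['rotation'])@np.array([p[0],p[1],1.]); return np.array(s['origin']),d
def atz(s,uv,z):
    o,d=ray(s,uv); return o+d*(z-o[2])/d[2]
def proj(s,P):
    R=np.array(s['rotation']);t=-R.T@np.array(s['origin'])
    return cv2.projectPoints(np.atleast_2d(np.array(P,float)),cv2.Rodrigues(R.T)[0],t,np.array(s['intrinsics']),np.array(s['dist_coeffs']))[0][:,0]
def tri(pairs):
    A=np.zeros((3,3));b=np.zeros(3)
    for s,uv in pairs:
        o,d=ray(s,uv);d=d/np.linalg.norm(d);M=np.eye(3)-np.outer(d,d);A+=M;b+=M@o
    return np.linalg.solve(A,b)
E
python3 - <<'E'
from h import *
import pickle
S={n:snap(n) for n in("scene","side","wrist")}
pickle.dump(S,open('s0.pkl','wb'))
cv2.imwrite('pics/a.png',cv2.resize(S['scene']['image'],(784,588)))
cv2.imwrite('pics/b.png',cv2.resize(S['side']['image'],(784,588)))
for n in S: print(n,S[n]['origin'],np.round(S[n]['rotation'],3).tolist(),np.round(S[n]['intrinsics'][0],1))
print(bot.sense())
E
```

```text
pics
scene [0.98681136 0.62207126 1.20442286] [0.298, 0.903, -0.291, -0.104] [537.7   0.  273. ]
side [ 0.24256241 -0.75178498  1.0478358 ] [0.922, -0.168, 0.053, -0.344] [390.2   0.  277.2]
wrist [ 0.326827   -0.47898487  0.37225859] [0.837, -0.523, -0.087, 0.139] [322.8   0.  279.4]
{'clock': 0.15, 'joints': array([-1.23697493e+00,  2.76427945e-01,  1.50580899e+00,  2.11289599e-05,
        1.36069710e+00, -1.21036230e-01]), 'joint_velocities': array([-1.13888433e-03, -9.34877628e-04, -4.26513069e-03,  9.26528476e-04,
        1.12945777e-03,  4.98161085e-05]), 'joint_efforts': array([ 8.43063799e-05, -4.17146266e+01, -2.46032453e+01, -1.97991753e-04,
        7.67724792e-03, -6.94513972e-06]), 'tcp_pos': array([ 0.25247594, -0.51618492,  0.23066413]), 'tcp_rot': array([ 9.74249628e-01,  2.25471090e-01, -6.09499162e-05, -6.67997464e-04]), 'ft_force': array([-0.6238252 , -0.0803018 , -0.77144497]), 'torque': array([ 0.02196805,  0.01259388, -0.01025592]), 'finger_force': 0.0, 'gripper_width': 1.0012904475416278}
```

```bash
sed -i "s/^from bench.*/&\nfrom scipy.spatial.transform import Rotation as Ro/; s/np.array(s\['rotation'\])/Ro.from_quat(s['rotation']).as_matrix()/" h.py; grep -n as_matrix h.py
```

```text
10:    d=Ro.from_quat(s['rotation']).as_matrix()@np.array([p[0],p[1],1.]); return np.array(s['origin']),d
14:    R=Ro.from_quat(s['rotation']).as_matrix();t=-R.T@np.array(s['origin'])
```

View pics/a.png

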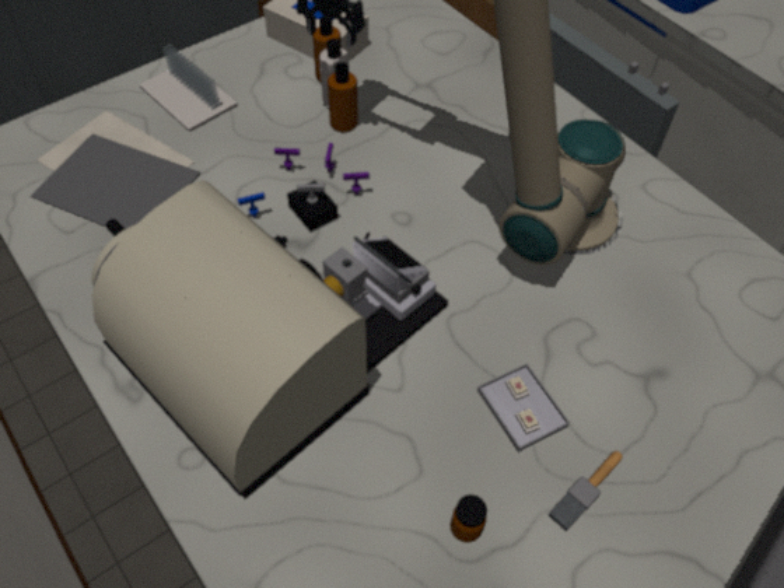

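View pics/b.png

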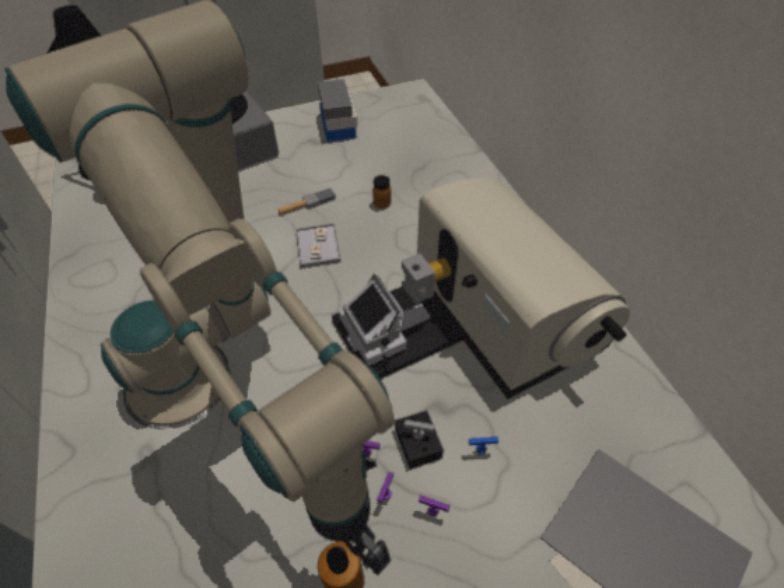

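Candidates for the key (pixels in the enlarged scene view): steel T in the black stand (313,190), blue T (252,203), and purple Ts at (288,157), (330,157) and (357,180). I choose the steel one in the stand and check it with crops, together with the clamp.

Run:
```python
from h import *
import pickle
S=pickle.load(open('s0.pkl','rb'))
def c(n,u,v,w=50,h=37): 
    im=S[n]['image'][v-h:v+h,u-w:u+w]; return cv2.resize(im,(400,296),interpolation=cv2.INTER_CUBIC)
top=np.hstack([c('scene',223,140),c('scene',255,195)]);bot_=np.hstack([c('side',299,308),c('side',298,198)])
cv2.imwrite('pics/c.png',np.vstack([top,bot_]))
```

```text
(no output)
```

View pics/c.png

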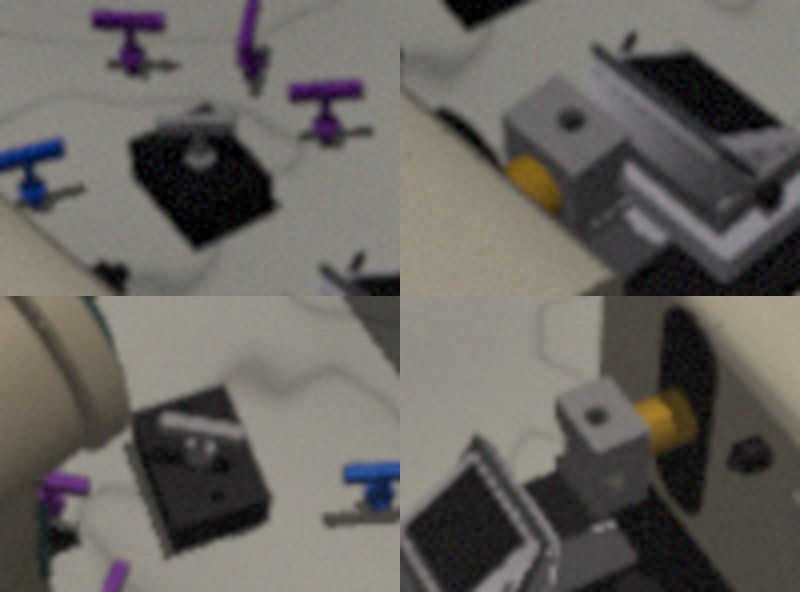

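Run:
```python
from h import *
import pickle
S=pickle.load(open('s0.pkl','rb'))
O={'ss':(173,103),'sc':(205,158),'ds':(249,271),'dc':(248,161)}
def px(k,x,y): return ((x+.5)/4-.5+O[k][0],(y+.5)/4-.5+O[k][1])
a,b=S['scene'],S['side']
f=lambda *p:np.round(p,4)
print('mouth',tri([(a,px('sc',171,120)),(b,px('dc',198,120))]),atz(a,px('sc',171,120),.193),atz(b,px('dc',198,120),.193))
E1a,E2a=px('ss',158,122),px('ss',236,125);E1b,E2b=px('ds',162,121),px('ds',243,135)
for z in(.096,):
  A=[atz(a,p,z) for p in(E1a,E2a)];B=[atz(b,p,z) for p in(E1b,E2b)]
  print('bar a',A,sum(A)/2,np.linalg.norm(A[0]-A[1]));print('bar b',B,sum(B)/2,np.linalg.norm(B[0]-B[1]))
print('collar',atz(a,px('ss',201,157),.045),atz(b,px('ds',200,152),.045))
# stand top corners
print('stand a',[atz(a,px('ss',*p),.04) for p in((130,140),(207,104),(272,180),(195,222))])
print('stand b',[atz(b,px('ds',*p),.04) for p in((132,118),(225,90),(270,195),(165,235))])
print('clamp a',[atz(a,px('sc',*p),.196) for p in((103,112),(158,77),(233,148),(170,187))])
print('clamp b',[atz(b,px('dc',*p),.196) for p in((156,96),(210,80),(256,125),(196,143))])
```

```text
mouth [ 0.55069561 -0.04066599  0.19557119] [ 0.54967591 -0.04239741  0.193     ] [ 0.55153919 -0.03846733  0.193     ]
bar a [array([ 0.47531928, -0.32570931,  0.096     ]), array([ 0.43234575, -0.29068703,  0.096     ])] [ 0.45383251 -0.30819817  0.096     ] 0.05543721566140688
bar b [array([ 0.41876322, -0.31411177,  0.096     ]), array([ 0.46474792, -0.3422335 ,  0.096     ])] [ 0.44175557 -0.32817264  0.096     ] 0.053901996667752514
collar [ 0.44558589 -0.32109499  0.045     ] [ 0.44415476 -0.32138448  0.045     ]
stand a [array([ 0.47615449, -0.37038973,  0.04      ]), array([ 0.40971874, -0.3675693 ,  0.04      ]), array([ 0.41411549, -0.2756838 ,  0.04      ]), array([ 0.48179633, -0.27487626,  0.04      ])]
stand b [array([ 0.41032881, -0.27879097,  0.04      ]), array([ 0.47950073, -0.28202785,  0.04      ]), array([ 0.47757147, -0.36482737,  0.04      ]), array([ 0.40102064, -0.36570663,  0.04      ])]
clamp a [array([ 0.58023301, -0.06935048,  0.196     ]), array([ 0.53828728, -0.07208208,  0.196     ]), array([ 0.53355063, -0.00168038,  0.196     ]), array([ 5.79979469e-01, -2.56762123e-04,  1.96000000e-01])]
clamp b [array([ 0.53035935, -0.00719933,  0.196     ]), array([ 0.57422787, -0.00653   ,  0.196     ]), array([ 0.58823703, -0.06093806,  0.196     ]), array([ 0.54058286, -0.06136894,  0.196     ])]
```

```bash
cat >> h.py <<'E'
def yaw(q): 
    x=Ro.from_quat(q).as_matrix()[:,0]; return np.arctan2(x[1],x[0])
def plan(xyz,yawdeg,n,w=None,d=3):
    s=bot.sense();p=np.array(s['tcp_pos']);R=Ro.from_quat(s['tcp_rot']);
    w=round(float(s['gripper_width'])*.0854,3) if w is None else w
    x0=np.array([np.cos(np.radians(yawdeg)),np.sin(np.radians(yawdeg)),0]);z=np.array([0,0,-1.])
    T=Ro.from_matrix(np.c_[x0,np.cross(z,x0),z])
    tv=(R.inv()*T).as_rotvec();P0=p.copy();rows=[]
    for i in range(1,n+1):
        goal=P0+(np.array(xyz)-P0)*i/n
        dt=np.round(R.inv().apply(goal-p),d);rv=np.round(tv/n,3)
        rows.append([float(v)+0. for v in dt]+[float(v)+0. for v in rv]+[w])
        p=p+R.apply(dt);R=R*Ro.from_rotvec(rv)
    print('p',np.round(s['tcp_pos'],4),'yaw',round(np.degrees(yaw(s['tcp_rot'])),1))
    for i in range(0,n,10): print(rows[i:i+10])
E
python3 - <<'E'
from h import *
import pickle
S=pickle.load(open('s0.pkl','rb'))
O={'ss':(173,103),'ds':(249,271)}
def px(k,x,y): return ((x+.5)/4-.5+O[k][0],(y+.5)/4-.5+O[k][1])
a,b=S['scene'],S['side']
for z in (.077,.084):
  A=[atz(a,px('ss',*p),z) for p in((158,125),(236,128))];B=[atz(b,px('ds',*p),z) for p in((162,123),(243,136))]
  for A in(A,B): print(z,sum(A)/2,np.degrees(np.arctan2(*(A[1]-A[0])[1::-1])),np.linalg.norm(A[0]-A[1]))
plan((.446,-.32,.17),145,14,.085)
E
```

```text
0.077 [ 0.44633934 -0.32166259  0.077     ] 140.82380184228276 0.05632226972012954
0.077 [ 0.44532353 -0.32072744  0.077     ] -30.69202947054182 0.0548298281536068
0.084 [ 0.44969505 -0.31580309  0.084     ] 140.8238018422828 0.05597257316738082
0.084 [ 0.44386157 -0.32383549  0.084     ] -30.692029470541858 0.05443448962409284
p [ 0.2525 -0.5162  0.2307] yaw 26.1
[[0.019, -0.007, 0.004, 0.0, 0.0, -0.148, 0.085], [0.019, -0.003, 0.005, 0.0, 0.0, -0.148, 0.085], [0.02, -0.001, 0.004, 0.0, 0.0, -0.148, 0.085], [0.019, 0.002, 0.004, 0.0, 0.0, -0.148, 0.085], [0.019, 0.005, 0.005, 0.0, 0.0, -0.148, 0.085], [0.018, 0.008, 0.004, 0.0, 0.0, -0.148, 0.085], [0.017, 0.01, 0.004, 0.0, 0.0, -0.148, 0.085], [0.015, 0.013, 0.005, 0.0, 0.0, -0.148, 0.085], [0.013, 0.014, 0.004, 0.0, 0.0, -0.148, 0.085], [0.011, 0.017, 0.004, 0.0, 0.0, -0.148, 0.085]]
[[0.008, 0.018, 0.005, 0.0, 0.0, -0.148, 0.085], [0.006, 0.019, 0.004, 0.0, 0.0, -0.148, 0.085], [0.002, 0.019, 0.004, 0.0, 0.0, -0.148, 0.085], [0.0, 0.02, 0.005, 0.0, 0.0, -0.148, 0.085]]
```

>>> {"op": "play_rows", "data": {"commands": [[0.019,-0.007,0.004,0,0,-0.148,0.085],[0.019,-0.003,0.005,0,0,-0.148,0.085],[0.02,-0.001,0.004,0,0,-0.148,0.085],[0.019,0.002,0.004,0,0,-0.148,0.085],[0.019,0.005,0.005,0,0,-0.148,0.085],[0.018,0.008,0.004,0,0,-0.148,0.085],[0.017,0.01,0.004,0,0,-0.148,0.085],[0.015,0.013,0.005,0,0,-0.148,0.085],[0.013,0.014,0.004,0,0,-0.148,0.085],[0.011,0.017,0.004,0,0,-0.148,0.085]], "squeeze": 60}}

```text
clock: 1.4
tcp_pos: [0.3911, -0.3757, 0.1879]
tcp_rot: [0.565, 0.825, 0.0, -0.0]
ft_force: [0.5, 0.5, 0.0]
gripper_width: 0.992
finger_force: 0.0
```

>>> {"op": "play_rows", "data": {"commands": [[0.008,0.018,0.005,0,0,-0.148,0.085],[0.006,0.019,0.004,0,0,-0.148,0.085],[0.002,0.019,0.004,0,0,-0.148,0.085],[0,0.02,0.005,0,0,-0.148,0.085],[0,0,0,0,0,0,0.085]]}}

```text
clock: 2.02
tcp_pos: [0.4462, -0.3193, 0.1697]
tcp_rot: [0.302, 0.953, 0.0, -0.001]
ft_force: [-0.1, -0.0, 0.3]
gripper_width: 0.996
finger_force: 0.0
```

Run:
```python
from h import *
import pickle
s=snap('wrist');pickle.dump(s,open('w1.pkl','wb'))
cv2.imwrite('pics/d.png',cv2.resize(s['image'],(784,588)))
b=bot.sense();print(b['tcp_pos'],np.degrees(yaw(b['tcp_rot'])),b['joints'],b['clock'])
for z in(.04,.077,.084):print(z,proj(s,[[.446,-.321,z]]))
```

```text
[ 0.44585115 -0.32007775  0.16998402] 144.70621890541824 [-7.49027555e-01  2.79113033e-01  1.65914456e+00 -6.38711417e-04
  1.20417157e+00 -1.70360221e+00] 2.075
0.04 [[277.64790619 201.25464153]]
0.077 [[277.41936919 215.59896018]]
0.084 [[277.36872301 218.77790579]]
```

View pics/d.png

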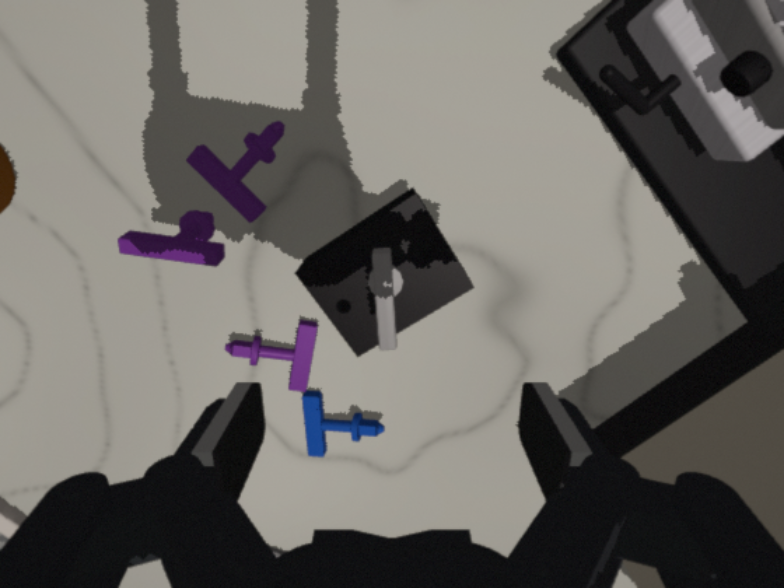

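Run:
```python
from h import *
import pickle
s=pickle.load(open('w1.pkl','rb'))
q=lambda x,y:((x+.5)/1.4-.5,(y+.5)/1.4-.5)
A=[atz(s,q(*p),.084) for p in((381,250),(388,348))]
print('bar',A,sum(A)/2,np.degrees(np.arctan2(*(A[1]-A[0])[1::-1])),np.linalg.norm(A[0]-A[1]))
C=[atz(s,q(*p),.04) for p in((413,189),(296,272),(358,355),(473,287))]
print('stand',C,sum(C)/4,[np.linalg.norm(C[i]-C[i-1]) for i in range(4)])
print('small hole',atz(s,q(344,306),.04))
# sub-pixel bar: bright region
g=cv2.cvtColor(s['image'],cv2.COLOR_BGR2GRAY)
for y in (180,190,200,210,220,230,240,246): print(y,g[y,262:292].tolist())
```

```text
bar [array([ 0.41843485, -0.30617052,  0.084     ]), array([ 0.46588862, -0.33547839,  0.084     ])] [ 0.44216173 -0.32082445  0.084     ] -31.699844370923106 0.05577463834855781
stand [array([ 0.4074415 , -0.27623772,  0.04      ]), array([ 0.40715276, -0.36462515,  0.04      ]), array([ 0.47568303, -0.36732006,  0.04      ]), array([ 0.47942018, -0.27954002,  0.04      ])] [ 0.44242437 -0.32193074  0.04      ] [np.float64(0.07205438520383933), np.float64(0.08838790274346997), np.float64(0.06858324136607134), np.float64(0.0878595489133219)]
small hole [ 0.44254308 -0.35385609  0.04      ]
180 [12, 10, 16, 24, 50, 60, 61, 61, 61, 60, 60, 60, 61, 61, 61, 63, 56, 36, 11, 13, 14, 7, 12, 12, 15, 17, 20, 46, 43, 16]
190 [13, 9, 10, 20, 49, 62, 67, 66, 65, 65, 67, 65, 67, 66, 66, 66, 64, 62, 61, 55, 37, 27, 43, 47, 47, 50, 48, 50, 50, 49]
200 [43, 55, 66, 66, 66, 63, 65, 64, 65, 66, 65, 66, 70, 81, 69, 68, 65, 69, 102, 149, 154, 154, 155, 153, 150, 129, 67, 49, 46, 46]
210 [20, 11, 14, 8, 21, 42, 64, 73, 65, 65, 65, 65, 66, 65, 66, 65, 70, 79, 78, 112, 133, 98, 57, 44, 45, 44, 44, 45, 43, 44]
220 [37, 37, 33, 13, 13, 21, 61, 116, 136, 139, 139, 139, 140, 141, 145, 147, 148, 147, 129, 96, 49, 41, 44, 43, 42, 43, 41, 42, 42, 44]
230 [35, 35, 36, 37, 36, 40, 43, 76, 122, 137, 138, 139, 138, 138, 139, 142, 143, 146, 142, 123, 65, 41, 39, 40, 40, 41, 41, 40, 41, 42]
240 [35, 36, 35, 36, 36, 34, 36, 51, 93, 124, 135, 135, 136, 137, 137, 138, 140, 141, 141, 133, 126, 143, 161, 162, 162, 162, 162, 162, 162, 162]
246 [33, 35, 34, 34, 36, 41, 56, 77, 93, 117, 134, 136, 135, 134, 135, 137, 140, 141, 141, 139, 127, 129, 160, 163, 163, 162, 161, 162, 162, 162]
```

Run:
```python
from h import *
plan((.443,-.321,.058),148,8,.05)
```

```text
p [ 0.4459 -0.3201  0.17  ] yaw 144.7
[[0.0, 0.0, 0.014, 0.0, 0.0, -0.007, 0.05], [0.0, -0.001, 0.014, 0.0, 0.0, -0.007, 0.05], [0.001, 0.0, 0.014, 0.0, 0.0, -0.007, 0.05], [0.0, 0.0, 0.014, 0.0, 0.0, -0.007, 0.05], [0.0, 0.0, 0.014, 0.0, 0.0, -0.007, 0.05], [0.0, -0.001, 0.014, 0.0, 0.0, -0.007, 0.05], [0.001, 0.0, 0.014, 0.0, 0.0, -0.007, 0.05], [0.0, 0.0, 0.014, 0.0, 0.0, -0.007, 0.05]]
```

>>> {"op": "play_rows", "data": {"commands": [[0.001,-0.001,0.014,0,0,-0.03,0.05],[0.001,-0.001,0.014,0,0,-0.028,0.05],[0,0,0.014,0,0,0,0.05],[0,0,0.014,0,0,0,0.05],[0,0,0.014,0,0,0,0.05],[0,0,0.014,0,0,0,0.05],[0,0,0.014,0,0,0,0.05],[0,0,0.014,0,0,0,0.05],[0,0,0,0,0,0,0.05]]}}

```text
clock: 3.2
tcp_pos: [0.4426, -0.3202, 0.057]
tcp_rot: [0.275, 0.962, 0.001, -0.001]
ft_force: [-0.2, -0.7, -0.5]
gripper_width: 0.585
finger_force: 0.0
```

>>> {"op": "play_rows", "data": {"commands": [[0,0,0,0,0,0,0.005],[0,0,0,0,0,0,0.005],[0,0,0,0,0,0,0.005],[0,0,0,0,0,0,0.005],[0,0,0,0,0,0,0.005]]}}

```text
clock: 3.82
tcp_pos: [0.4436, -0.3212, 0.0589]
tcp_rot: [0.275, 0.961, -0.0, 0.001]
ft_force: [-0.1, 0.1, 4.0]
gripper_width: 0.106
finger_force: 60.4
```

Run:
```python
from h import *
import pickle
s=snap('wrist');pickle.dump(s,open('w2.pkl','wb'))
cv2.imwrite('pics/e.png',cv2.resize(s['image'][150:420,130:430],(780,702))[:600])
b=bot.sense();print({k:np.round(v,4) for k,v in b.items()},np.degrees(yaw(b['tcp_rot'])))
```

```text
{'clock': np.float64(3.875), 'joints': array([-0.7537,  0.3871,  1.8124,  0.    ,  0.9407, -1.7677]), 'joint_velocities': array([ 0.0025,  0.0002, -0.0007, -0.0023, -0.0006,  0.0011]), 'joint_efforts': array([-1.53000e-02, -4.00052e+01, -1.74830e+01, -3.88000e-02,
       -3.61000e-02,  8.00000e-04]), 'tcp_pos': array([ 0.4436, -0.3212,  0.0589]), 'tcp_rot': array([ 2.748e-01,  9.615e-01, -3.000e-04,  6.000e-04]), 'ft_force': array([-0.6707,  0.0649,  4.3263]), 'torque': array([ 0.0518, -0.027 , -0.0171]), 'finger_force': np.float64(60.5104), 'gripper_width': np.float64(0.1069)} 148.0951731990482
```

View pics/e.png

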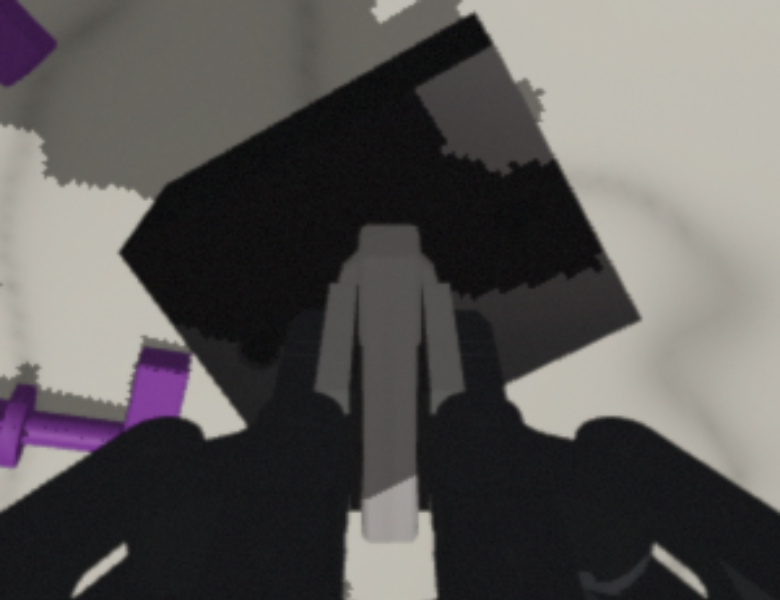

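Run:
```python
from h import *
import pickle
s=pickle.load(open('w2.pkl','rb'));b=bot.sense()
R=Ro.from_quat(b['tcp_rot']);p=b['tcp_pos']
for z in (.084,.0845):
  A=[atz(s,(130+x/2.6,150+y/2.6),z) for x,y in((389,256),(390,541))]
  print(np.linalg.norm(A[0]-A[1]),[R.inv().apply(a-p) for a in A],sum(A)/2)
C=[atz(s,(130+x/2.6,150+y/2.6),.04) for x,y in((476,13),(120,251),(640,319))]
print(C,(C[1]+C[2]) /2)
```

```text
0.05498286604572905 [array([ 0.02811705,  0.00013668, -0.02512232]), array([-0.02686561,  0.00026725, -0.02504506])] [ 0.44318997 -0.32067785  0.084     ]
0.054746896529534864 [array([ 0.0283596 ,  0.00013652, -0.02562266]), array([-0.02638709,  0.00026652, -0.02554573])] [ 0.44288313 -0.32048719  0.0845    ]
[array([ 0.40327031, -0.27625499,  0.04      ]), array([ 0.40699881, -0.36500244,  0.04      ]), array([ 0.47964419, -0.27928135,  0.04      ])] [ 0.4433215 -0.3221419  0.04     ]
```

>>> {"op": "play_rows", "data": {"commands": [[0,0,-0.005,0,0,0,0.005],[0,0,-0.01,0,0,0,0.005],[0,0,-0.02,0,0,0,0.005],[0,0,-0.03,0,0,0,0.005],[0,0,-0.04,0,0,0,0.005],[0,0,-0.04,0,0,0,0.005],[0,0,-0.04,0,0,0,0.005],[0,0,-0.016,0,0,0,0.005],[0,0,0,0,0,0,0.005]]}}

```text
clock: 5.0
tcp_pos: [0.4434, -0.321, 0.2599]
tcp_rot: [0.275, 0.961, -0.0, 0.001]
ft_force: [0.1, 0.0, -1.0]
gripper_width: 0.102
finger_force: 59.8
```

Run:
```python
from h import *
plan((.575,-.085,.26),120,9,.005)
```

```text
p [ 0.4434 -0.321   0.2599] yaw 148.1
[[0.001, 0.03, 0.0, 0.0, 0.0, 0.054, 0.005], [0.004, 0.03, 0.0, 0.0, 0.0, 0.054, 0.005], [0.004, 0.03, 0.0, 0.0, 0.0, 0.054, 0.005], [0.006, 0.029, 0.0, 0.0, 0.0, 0.054, 0.005], [0.008, 0.029, 0.0, 0.0, 0.0, 0.054, 0.005], [0.01, 0.028, 0.0, 0.0, 0.0, 0.054, 0.005], [0.011, 0.028, 0.0, 0.0, 0.0, 0.054, 0.005], [0.012, 0.028, 0.0, 0.0, 0.0, 0.054, 0.005], [0.014, 0.026, 0.0, 0.0, 0.0, 0.054, 0.005]]
```

>>> {"op": "play_rows", "data": {"commands": [[0.001,0.03,0.0,0.0,0.0,0.054,0.005],[0.004,0.03,0.0,0.0,0.0,0.054,0.005],[0.004,0.03,0.0,0.0,0.0,0.054,0.005],[0.006,0.029,0.0,0.0,0.0,0.054,0.005],[0.008,0.029,0.0,0.0,0.0,0.054,0.005],[0.01,0.028,0.0,0.0,0.0,0.054,0.005],[0.011,0.028,0.0,0.0,0.0,0.054,0.005],[0.012,0.028,0.0,0.0,0.0,0.054,0.005],[0.014,0.026,0.0,0.0,0.0,0.054,0.005],[0,0,0,0,0,0,0.005]]}}

```text
clock: 6.25
tcp_pos: [0.5741, -0.083, 0.2566]
tcp_rot: [0.497, 0.868, -0.0, -0.002]
ft_force: [-0.5, -0.7, -1.5]
gripper_width: 0.103
finger_force: 59.8
```

Run:
```python
from h import *
import pickle
s=snap('wrist');pickle.dump(s,open('w3.pkl','wb'))
cv2.imwrite('pics/f.png',cv2.resize(s['image'][100:400,130:430],(600,600),interpolation=cv2.INTER_CUBIC))
b=bot.sense();print(b['tcp_pos'],b['joints'],b['torque'],b['ft_force'],np.degrees(yaw(b['tcp_rot'])),proj(s,[[.5507,-.0407,.196]]))
```

```text
[ 0.57360774 -0.0841364   0.25692455] [-2.65231857e-01  2.72753873e-01  1.44595808e+00 -6.45211189e-04
  1.42734446e+00 -7.95283957e-01] [ 0.00524031  0.00833526 -0.03222795] [ 0.22517426  0.04648256 -0.67802898] 120.37483372529236 [[282.14504109 159.80365   ]]
```

View pics/f.png

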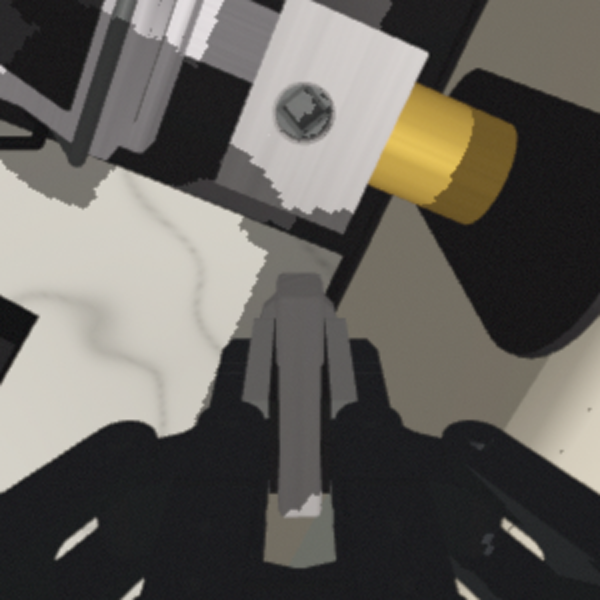

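The clamp's recess shows at (304,112) in the crop with the square socket visible inside; I zoom in for its angle.

Run:
```python
from h import *
import pickle
s=pickle.load(open('w3.pkl','rb'))
cv2.imwrite('pics/g.png',cv2.resize(s['image'][136:176,262:302],(600,600),interpolation=cv2.INTER_CUBIC))
g=cv2.cvtColor(s['image'],cv2.COLOR_BGR2GRAY)[136:176,262:302]
m=(g<140).astype(np.uint8);n,l,st,c=cv2.connectedComponentsWithStats(m);i=l[20,20] or 1
ct=max(cv2.findContours((l==i).astype(np.uint8),0,1)[0],key=cv2.contourArea)
e=cv2.fitEllipse(ct);uv=np.array(e[0])+(262,136);print(st[i],e,uv,atz(s,uv,.196))
```

```text
[  6   6  29  29 657] ((19.698204040527344, 20.113483428955078), (28.0094051361084, 28.091880798339844), 42.407405853271484) [281.69820404 156.11348343] [ 0.54927736 -0.03883858  0.196     ]
```

View pics/g.png

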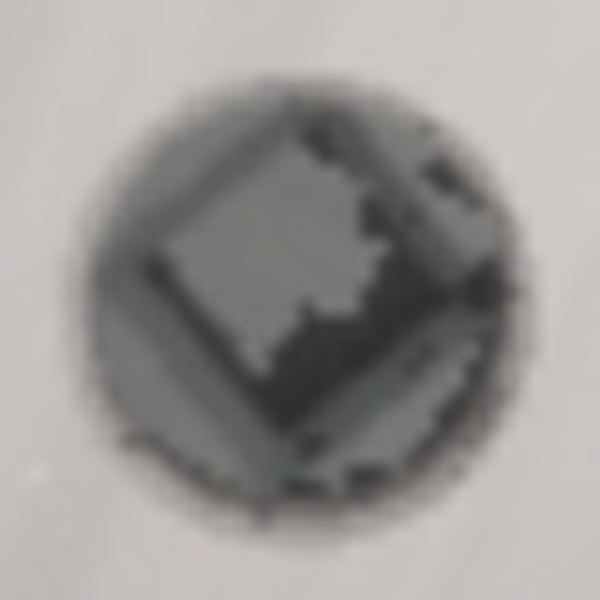

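Run:
```python
from h import *
import pickle
s=pickle.load(open('w3.pkl','rb'))
P=lambda x,y,z:atz(s,(262+(x+.5)/15-.5,136+(y+.5)/15-.5),z)
def ang(a,b,z):
    d=P(*b,z)-P(*a,z); return np.degrees(np.arctan2(d[1],d[0]))%90,np.linalg.norm(d)
C=[(120,265),(285,440),(470,285),(295,110)]
print([ang(C[i],C[(i+1)%4],.19) for i in range(4)])
D=[(165,250),(295,140)];print(ang(*D,.1755),ang((165,250),(270,385),.1755))
print('barW',[np.degrees(yaw(bot.sense()['tcp_rot']))%90])
b=bot.sense();R=Ro.from_quat(b['tcp_rot'])
A=[atz(s,(130+x/2,100+y/2),b['tcp_pos'][2]+.0251) for x,y in((300,296),(300,516))]
print([R.inv().apply(a-b['tcp_pos']) for a in A],R.as_euler('xyz',degrees=True))
```

```text
[(np.float64(73.46747543154375), np.float64(0.010387474750592606)), (np.float64(70.60463081085403), np.float64(0.010417791878007784)), (np.float64(75.78978320803571), np.float64(0.01058633221343154)), (np.float64(71.57192455684928), np.float64(0.009981285036387384))]
(np.float64(70.33317770379446), np.float64(0.007777022908934963)) (np.float64(68.10389577219048), np.float64(0.0078761259319668))
barW [np.float64(30.374833725292362)]
[array([ 0.02910714,  0.00081928, -0.02502342]), array([-0.02567709,  0.00083406, -0.02517361])] [-1.79794840e+02 -1.57027458e-01  1.20374834e+02]
```

Run:
```python
from h import *
plan((.5505,-.0396,.242),162,8,.005)
```

```text
p [ 0.5736 -0.0841  0.2569] yaw 120.4
[[0.006, 0.0, 0.002, 0.0, 0.0, -0.091, 0.005], [0.006, 0.001, 0.002, 0.0, 0.0, -0.091, 0.005], [0.007, 0.002, 0.002, 0.0, 0.0, -0.091, 0.005], [0.005, 0.002, 0.002, 0.0, 0.0, -0.091, 0.005], [0.006, 0.002, 0.001, 0.0, 0.0, -0.091, 0.005], [0.006, 0.003, 0.002, 0.0, 0.0, -0.091, 0.005], [0.005, 0.004, 0.002, 0.0, 0.0, -0.091, 0.005], [0.005, 0.004, 0.002, 0.0, 0.0, -0.091, 0.005]]
```

>>> {"op": "play_rows", "data": {"commands": [[0.006,0.0,0.002,0.0,0.0,-0.091,0.005],[0.006,0.001,0.002,0.0,0.0,-0.091,0.005],[0.007,0.002,0.002,0.0,0.0,-0.091,0.005],[0.005,0.002,0.002,0.0,0.0,-0.091,0.005],[0.006,0.002,0.001,0.0,0.0,-0.091,0.005],[0.006,0.003,0.002,0.0,0.0,-0.091,0.005],[0.005,0.004,0.002,0.0,0.0,-0.091,0.005],[0.005,0.004,0.002,0.0,0.0,-0.091,0.005],[0,0,0,0,0,0,0.005],[0,0,0,0,0,0,0.005]]}}

```text
clock: 7.55
tcp_pos: [0.551, -0.0407, 0.2439]
tcp_rot: [0.158, 0.987, -0.0, -0.0]
ft_force: [0.0, 0.1, -1.9]
gripper_width: 0.104
finger_force: 59.8
```

```bash
cat > st.py <<'E'
from h import *
b=bot.sense();print(np.round(b['tcp_pos'],4),round(np.degrees(yaw(b['tcp_rot'])),2),'F',np.round(b['ft_force'],2),'T',np.round(b['torque'],4),b['clock'],b['joints'][5],b['finger_force'])
print('rows tilt',Ro.from_quat(b['tcp_rot']).as_matrix()[:,2])
E
python3 st.py
```

```text
[ 0.551  -0.0407  0.2439] 161.86 F [ 0.03  0.07 -1.9 ] T [ 0.0177  0.0057 -0.0688] 7.55 -1.4534241485087682 59.78762984275818
rows tilt [-7.91363037e-04 -3.98645122e-04 -9.99999607e-01]
```

>>> {"op": "play_rows", "data": {"commands": [[0.001,0.001,0.004,0,0,0,0.005],[0,0,0.004,0,0,0,0.005],[0,0,0.003,0,0,0,0.005],[0,0,0.002,0,0,0,0.005],[0,0,0.001,0,0,0,0.005],[0,0,0.001,0,0,0,0.005],[0,0,0,0,0,0,0.005]]}}

```text
clock: 8.43
tcp_pos: [0.5507, -0.0387, 0.2293]
tcp_rot: [0.157, 0.988, -0.0, 0.0]
ft_force: [0.3, 0.1, -1.2]
gripper_width: 0.105
finger_force: 59.8
```

```bash
python3 st.py
```

```text
[ 0.5507 -0.0387  0.2293] 161.96 F [ 0.34  0.12 -1.19] T [ 0.0583  0.021  -0.0367] 8.425 -1.4522140669909516 59.78656768798828
rows tilt [ 1.78244165e-05 -1.03682322e-04 -9.99999994e-01]
```

>>> {"op": "play_rows", "data": {"commands": [[0,0,0.001,0,0,0,0.005],[0,0,0.001,0,0,0,0.005],[0,0,0.001,0,0,0,0.005],[0,0,0.001,0,0,0,0.005],[0,0,0,0,0,0,0.005]]}}

```text
clock: 9.05
tcp_pos: [0.5506, -0.0387, 0.2252]
tcp_rot: [0.157, 0.988, -0.0, -0.0]
ft_force: [0.8, -0.2, -0.4]
gripper_width: 0.108
finger_force: 59.8
```

```bash
python3 st.py
```

```text
[ 0.5506 -0.0387  0.2252] 161.97 F [ 0.77 -0.21 -0.45] T [-0.0069 -0.0101  0.057 ] 9.05 -1.4522338211730765 59.78585064411163
rows tilt [-1.86694891e-04 -3.08898227e-05 -9.99999982e-01]
```

>>> {"op": "play_rows", "data": {"commands": [[0,0,0.001,0,0,0,0.005],[0,0,0.001,0,0,0,0.005],[0,0,0.001,0,0,0,0.005],[0,0,0.001,0,0,0,0.005],[0,0,0,0,0,0,0.005]]}}

```text
clock: 9.68
tcp_pos: [0.5507, -0.0387, 0.2225]
tcp_rot: [0.157, 0.988, -0.0, 0.001]
ft_force: [-2.0, 1.6, 6.3]
gripper_width: 0.101
finger_force: 60.8
```

```bash
python3 st.py
```

```text
[ 0.5507 -0.0387  0.2225] 161.97 F [-1.97  1.6   6.34] T [ 0.1202  0.321  -0.0089] 9.675 -1.452219637089365 60.81307768821716
rows tilt [ 1.09239621e-03 -2.79932065e-04 -9.99999364e-01]
```

>>> {"op": "play_rows", "data": {"commands": [[0.0005,0.0002,0,0,0,0,0.005],[0.0005,0.0002,0,0,0,0,0.005],[0,0,0,0,0,0,0.005]]}}

```text
clock: 10.05
tcp_pos: [0.5497, -0.0383, 0.2211]
tcp_rot: [0.157, 0.988, -0.0, -0.0]
ft_force: [-0.8, -1.5, 0.1]
gripper_width: 0.107
finger_force: 59.9
```

```bash
python3 st.py
```

```text
[ 0.5497 -0.0383  0.2211] 161.97 F [-0.78 -1.54  0.11] T [-0.2149  0.038   0.0221] 10.05 -1.4512905773349807 59.923240542411804
rows tilt [-1.57983877e-04 -6.08989580e-04 -9.99999802e-01]
```

>>> {"op": "play_rows", "data": {"commands": [[0.0002,-0.0004,0.001,0,0,0,0.005],[0,0,0.001,0,0,0,0.005],[0,0,0.001,0,0,0,0.005],[0,0,0,0,0,0,0.005]]}}

```text
clock: 10.55
tcp_pos: [0.5494, -0.0384, 0.2179]
tcp_rot: [0.157, 0.988, -0.0, -0.0]
ft_force: [0.6, -2.2, -1.6]
gripper_width: 0.101
finger_force: 59.7
```

```bash
python3 st.py
```

```text
[ 0.5494 -0.0384  0.2179] 161.96 F [ 0.58 -2.21 -1.57] T [-0.2096  0.0219  0.0066] 10.55 -1.4519644856005496 59.68342959880829
rows tilt [-6.49312912e-04 -1.36429649e-04 -9.99999780e-01]
```

>>> {"op": "play_rows", "data": {"commands": [[0,-0.0004,0.001,0,0,0,0.005],[0,0,0.001,0,0,0,0.005],[0,0,0.001,0,0,0,0.005],[0,0,0.001,0,0,0,0.005],[0,0,0,0,0,0,0.005]]}}

```text
clock: 11.18
tcp_pos: [0.5495, -0.0387, 0.2149]
tcp_rot: [0.157, 0.988, -0.0, 0.0]
ft_force: [-2.0, 0.5, 4.3]
gripper_width: 0.103
finger_force: 60.4
```

```bash
python3 st.py
```

```text
[ 0.5495 -0.0387  0.2149] 161.96 F [-2.    0.46  4.33] T [ 0.0254  0.2301 -0.0437] 11.175 -1.4526764826366274 60.44659495353699
rows tilt [ 6.23726291e-04 -1.05837252e-04 -9.99999800e-01]
```

>>> {"op": "play_rows", "data": {"commands": [[0,0,0.0003,0,0,0.025,0.005],[0,0,0,0,0,0.025,0.005],[0,0,0,0,0,0.025,0.005],[0,0,0,0,0,0.025,0.005]]}}

```text
clock: 11.68
tcp_pos: [0.5495, -0.0386, 0.2149]
tcp_rot: [0.207, 0.978, 0.0, 0.001]
ft_force: [-1.6, 0.2, 5.6]
gripper_width: 0.106
finger_force: 60.7
```

```bash
echo 'print("eff",b["joint_efforts"][5])'>>st.py; sed -i '/tilt/d' st.py; python3 st.py
```

```text
[ 0.5495 -0.0386  0.2149] 156.16 F [-1.59  0.18  5.64] T [0.0554 0.3402 0.025 ] 11.675 -1.351405214318217 60.74329376220703
eff -0.12236683163791895
```

>>> {"op": "play_rows", "data": {"commands": [[0,0,0,0,0,0.025,0.005],[0,0,0,0,0,0.025,0.005]]}}

```text
clock: 11.92
tcp_pos: [0.5494, -0.0386, 0.2149]
tcp_rot: [0.231, 0.973, 0.0, 0.0]
ft_force: [-2.9, 0.4, 5.5]
gripper_width: 0.102
finger_force: 60.8
```

```bash
python3 st.py
```

```text
[ 0.5494 -0.0386  0.2149] 153.3 F [-2.93  0.4   5.55] T [0.0744 0.3999 0.0521] 11.925 -1.30140478518191 60.775394439697266
eff -0.11867734137922525
```

>>> {"op": "play_rows", "data": {"commands": [[0,0,0,0,0,0.025,0.005],[0,0,0,0,0,0.025,0.005]]}}

```text
clock: 12.18
tcp_pos: [0.5493, -0.0386, 0.2149]
tcp_rot: [0.255, 0.967, 0.0, 0.0]
ft_force: [-2.5, 1.2, 6.5]
gripper_width: 0.102
finger_force: 60.8
```

```bash
python3 st.py
```

```text
[ 0.5493 -0.0386  0.2149] 150.44 F [-2.52  1.24  6.5 ] T [0.0849 0.4149 0.0596] 12.175 -1.251475156811358 60.795865058898926
eff -0.10972844436764717
```

>>> {"op": "play_rows", "data": {"commands": [[0,0,0,0,0,0.025,0.005],[0,0,0,0,0,0.025,0.005]]}}

```text
clock: 12.42
tcp_pos: [0.5493, -0.0387, 0.2149]
tcp_rot: [0.279, 0.96, -0.0, 0.0]
ft_force: [-3.2, 0.8, 5.9]
gripper_width: 0.101
finger_force: 60.8
```

```bash
python3 st.py
```

```text
[ 0.5493 -0.0387  0.2149] 147.58 F [-3.18  0.85  5.87] T [0.0673 0.4019 0.0811] 12.425 -1.2015392336650166 60.78328728675842
eff -0.06629169685766101
```

>>> {"op": "play_rows", "data": {"commands": [[0,0,0,0,0,0.025,0.005],[0,0,0,0,0,0.025,0.005]]}}

```text
clock: 12.68
tcp_pos: [0.5494, -0.0386, 0.2149]
tcp_rot: [0.303, 0.953, 0.0, 0.0]
ft_force: [-2.5, 0.7, 6.3]
gripper_width: 0.102
finger_force: 60.8
```

```bash
python3 st.py
```

```text
[ 0.5494 -0.0386  0.2149] 144.72 F [-2.48  0.7   6.33] T [0.0667 0.4119 0.0814] 12.675 -1.1516737475797167 60.775065422058105
eff -0.02927991736214608
```

>>> {"op": "play_rows", "data": {"commands": [[0.0003,-0.0002,0,0,0,0.025,0.005],[0,0,0,0,0,0.025,0.005]]}}

```text
clock: 12.92
tcp_pos: [0.5493, -0.0386, 0.2148]
tcp_rot: [0.327, 0.945, 0.0, 0.001]
ft_force: [-0.9, -0.0, 5.5]
gripper_width: 0.104
finger_force: 60.7
```

```bash
python3 st.py
```

```text
[ 0.5493 -0.0386  0.2148] 141.86 F [-0.93 -0.02  5.55] T [0.0518 0.269  0.1686] 12.925 -1.1017920817328133 60.679882764816284
eff -0.031920906621962786
```

>>> {"op": "play_rows", "data": {"commands": [[0,0,0,0,0,0.025,0.005],[0,0,0,0,0,0.025,0.005]]}}

```text
clock: 13.18
tcp_pos: [0.5494, -0.0386, 0.2149]
tcp_rot: [0.35, 0.937, 0.0, 0.001]
ft_force: [-0.7, 0.8, 6.3]
gripper_width: 0.104
finger_force: 60.7
```

```bash
python3 st.py
```

```text
[ 0.5494 -0.0386  0.2149] 138.99 F [-0.71  0.81  6.27] T [0.0695 0.2694 0.0677] 13.175 -1.0517875364010367 60.683194398880005
eff -0.03213956602849066
```

>>> {"op": "play_rows", "data": {"commands": [[0,0,0,0,0,0.025,0.005],[0,0,0,0,0,0.025,0.005]]}}

```text
clock: 13.42
tcp_pos: [0.5494, -0.0386, 0.2149]
tcp_rot: [0.374, 0.928, 0.0, 0.001]
ft_force: [-1.2, 0.5, 4.8]
gripper_width: 0.1
finger_force: 60.7
```

```bash
python3 st.py
```

```text
[ 0.5494 -0.0386  0.2149] 136.12 F [-1.25  0.53  4.78] T [0.0378 0.2165 0.1619] 13.425 -1.0017881852208712 60.68289756774902
eff -0.03244010964408517
```

>>> {"op": "play_rows", "data": {"commands": [[0,0,0,0,0,0.025,0.005],[0,0,0,0,0,0.025,0.005],[0,0,0,0,0,0.025,0.005]]}}

```text
clock: 13.8
tcp_pos: [0.5495, -0.0385, 0.2149]
tcp_rot: [0.408, 0.913, 0.0, 0.001]
ft_force: [-0.5, -0.2, 4.3]
gripper_width: 0.104
finger_force: 60.7
```

```bash
python3 st.py
```

```text
[ 0.5495 -0.0385  0.2149] 131.83 F [-0.55 -0.19  4.3 ] T [0.0941 0.1823 0.1717] 13.8 -0.9267771417394157 60.6908118724823
eff -0.03287276951596141
```

>>> {"op": "play_rows", "data": {"commands": [[0,0,0,0,0,0.025,0.005],[0,0,0,0,0,0.025,0.005],[0,0,0,0,0,0.025,0.005]]}}

```text
clock: 14.18
tcp_pos: [0.5496, -0.0385, 0.2149]
tcp_rot: [0.442, 0.897, 0.0, 0.001]
ft_force: [-1.3, -0.3, 5.2]
gripper_width: 0.103
finger_force: 60.7
```

```bash
python3 st.py
```

```text
[ 0.5496 -0.0385  0.2149] 127.53 F [-1.34 -0.34  5.21] T [0.1267 0.1822 0.0881] 14.175 -0.8517976973982015 60.69330096244812
eff -0.03333716536872089
```

>>> {"op": "play_rows", "data": {"commands": [[0,0,0,0,0,0.025,0.005],[0,0,0,0,0,0.025,0.005],[0,0,0,0,0,0.025,0.005]]}}

```text
clock: 14.55
tcp_pos: [0.5497, -0.0385, 0.2149]
tcp_rot: [0.475, 0.88, 0.001, 0.001]
ft_force: [-1.3, -0.0, 5.0]
gripper_width: 0.102
finger_force: 60.7
```

```bash
python3 st.py
```

```text
[ 0.5497 -0.0385  0.2149] 123.23 F [-1.32 -0.01  5.05] T [0.0883 0.099  0.1344] 14.55 -0.7767776624924337 60.67168593406677
eff -0.03387571661733091
```

>>> {"op": "play_rows", "data": {"commands": [[0,0,0,0,0,0.025,0.005],[0,0,0,0,0,0.025,0.005],[0,0,0,0,0,0.025,0.005]]}}

```text
clock: 14.92
tcp_pos: [0.5497, -0.0385, 0.2149]
tcp_rot: [0.508, 0.861, 0.001, 0.001]
ft_force: [-0.9, 0.7, 4.9]
gripper_width: 0.1
finger_force: 60.6
```

```bash
python3 st.py
```

```text
[ 0.5497 -0.0385  0.2149] 118.94 F [-0.87  0.65  4.88] T [0.1412 0.0945 0.0943] 14.925 -0.7017512076526776 60.642796754837036
eff -0.034084359649568796
```

>>> {"op": "play_rows", "data": {"commands": [[0,0,0,0,0,0.025,0.005],[0,0,0,0,0,0.025,0.005],[0,0,0,0,0,0.025,0.005]]}}

```text
clock: 15.3
tcp_pos: [0.5498, -0.0385, 0.2149]
tcp_rot: [0.54, 0.842, 0.001, 0.001]
ft_force: [-0.3, 0.9, 5.2]
gripper_width: 0.098
finger_force: 60.6
```

```bash
python3 st.py
```

```text
[ 0.5498 -0.0385  0.2149] 114.64 F [-0.31  0.89  5.21] T [0.1095 0.0578 0.1143] 15.3 -0.6267514789628894 60.644588470458984
eff -0.022269379114732146
```

>>> {"op": "play_rows", "data": {"commands": [[0,0,0,0,0,0.025,0.005],[0,0,0,0,0,0.025,0.005],[0,0,0,0,0,0.025,0.005]]}}

```text
clock: 15.68
tcp_pos: [0.5499, -0.0385, 0.2149]
tcp_rot: [0.571, 0.821, 0.001, 0.001]
ft_force: [-0.4, 0.9, 5.1]
gripper_width: 0.102
finger_force: 60.7
```

```bash
python3 st.py
```

```text
[ 0.5499 -0.0385  0.2149] 110.34 F [-0.37  0.94  5.1 ] T [0.1279 0.056  0.2155] 15.675 -0.551812990867412 60.65732717514038
eff 0.006440808065235615
```

>>> {"op": "play_rows", "data": {"commands": [[0,0,0,0,0,0.025,0.005],[0,0,0,0,0,0.025,0.005],[0,0,0,0,0,0.025,0.005],[0,0,0,0,0,0.025,0.005],[0,0,0,0,0,0.025,0.005]]}}

```text
clock: 16.3
tcp_pos: [0.55, -0.0385, 0.2148]
tcp_rot: [0.621, 0.784, 0.001, 0.001]
ft_force: [-0.5, 1.1, 5.2]
gripper_width: 0.102
finger_force: 60.7
```

```bash
python3 st.py
```

```text
[ 0.55   -0.0385  0.2148] 103.19 F [-0.52  1.11  5.17] T [ 0.1283 -0.0635  0.1906] 16.3 -0.4268687845971623 60.68090558052063
eff 0.047437380999326706
```

>>> {"op": "play_rows", "data": {"commands": [[0,0,0,0,0,0,0.005],[0,0,0,0,0,0,0.005],[0,0,0,0,0,-0.05,0.005],[0,0,0,0,0,-0.05,0.005]]}}

```text
clock: 16.8
tcp_pos: [0.5499, -0.0386, 0.2149]
tcp_rot: [0.581, 0.814, 0.001, 0.001]
ft_force: [-1.0, 0.1, 5.0]
gripper_width: 0.102
finger_force: 60.7
```

```bash
python3 st.py
```

```text
[ 0.5499 -0.0386  0.2149] 109.01 F [-1.    0.1   5.01] T [ 0.1086  0.0211 -0.0092] 16.8 -0.5286459423856914 60.690014362335205
eff 0.2841734513640404
```

>>> {"op": "play_rows", "data": {"commands": [[0,0,0,0,0,-0.025,0.005],[0,0,0,0,0,-0.025,0.005]]}}

```text
clock: 17.05
tcp_pos: [0.5498, -0.0386, 0.2148]
tcp_rot: [0.56, 0.828, 0.001, 0.001]
ft_force: [0.3, 1.3, 5.6]
gripper_width: 0.101
finger_force: 60.7
```

```bash
python3 st.py
```

```text
[ 0.5498 -0.0386  0.2148] 111.83 F [0.27 1.27 5.59] T [ 0.109   0.0204 -0.0373] 17.05 -0.577801561500631 60.68982124328613
eff 0.12741157785058022
```

>>> {"op": "play_rows", "data": {"commands": [[0,0,0,0,0,-0.025,0.005],[0,0,0,0,0,-0.025,0.005]]}}

```text
clock: 17.3
tcp_pos: [0.5498, -0.0386, 0.2148]
tcp_rot: [0.54, 0.842, 0.001, 0.001]
ft_force: [-1.0, 0.1, 5.5]
gripper_width: 0.103
finger_force: 60.7
```

```bash
python3 st.py
```

```text
[ 0.5498 -0.0386  0.2148] 114.7 F [-0.99  0.1   5.51] T [ 0.0648  0.0011 -0.0227] 17.3 -0.6278789978175253 60.69525361061096
eff 0.13254447374492884
```

>>> {"op": "play_rows", "data": {"commands": [[0,0,-0.001,0,0,0,0.005],[0,0,-0.002,0,0,0,0.005],[0,0,-0.003,0,0,0,0.005],[0,0,0,0,0,0,0.005]]}}

```text
clock: 17.8
tcp_pos: [0.5492, -0.0386, 0.2201]
tcp_rot: [0.54, 0.842, 0.0, 0.0]
ft_force: [1.7, 0.6, -1.3]
gripper_width: 0.1
finger_force: 59.7
```

```bash
python3 st.py
```

```text
[ 0.5492 -0.0386  0.2201] 114.69 F [ 1.68  0.57 -1.26] T [ 0.1343 -0.3248 -0.0311] 17.8 -0.6276110058809646 59.71012473106384
eff 0.008510433544870466
```

>>> {"op": "play_rows", "data": {"commands": [[0,0,-0.003,0,0,0,0.005],[0,0,-0.003,0,0,0,0.005],[0,0,-0.003,0,0,0,0.005],[0,0,-0.003,0,0,0,0.005],[0,0,-0.005,0,0,0,0.005],[0,0,-0.006,0,0,0,0.005],[0,0,-0.008,0,0,0,0.005],[0,0,-0.008,0,0,0,0.005],[0,0,0,0,0,0,0.005]]}}

```text
clock: 18.92
tcp_pos: [0.5496, -0.0389, 0.26]
tcp_rot: [0.54, 0.842, 0.0, 0.001]
ft_force: [0.6, 0.5, -1.3]
gripper_width: 0.109
finger_force: 59.8
```

```bash
python3 - <<'E'
from h import *
import pickle
s=snap('wrist');pickle.dump(s,open('w4.pkl','wb'))
a=snap('side')
cv2.imwrite('pics/i.png',np.hstack([cv2.resize(s['image'][100:400,130:430],(400,400)),cv2.resize(a['image'][161:235,248:322],(400,400),interpolation=cv2.INTER_CUBIC)]))
plan((.4436,-.3212,.258),148,10,.005)
E
python3 st.py
```

```text
p [ 0.549  -0.0387  0.259 ] yaw 114.7
[[-0.021, -0.021, 0.0, 0.0, 0.0, -0.058, 0.005], [-0.02, -0.023, 0.0, 0.0, 0.0, -0.058, 0.005], [-0.019, -0.024, 0.0, 0.0, 0.0, -0.058, 0.005], [-0.017, -0.024, 0.0, 0.0, 0.0, -0.058, 0.005], [-0.016, -0.026, 0.001, 0.0, 0.0, -0.058, 0.005], [-0.014, -0.027, 0.0, 0.0, 0.0, -0.058, 0.005], [-0.013, -0.027, 0.0, 0.0, 0.0, -0.058, 0.005], [-0.011, -0.028, 0.0, 0.0, 0.0, -0.058, 0.005], [-0.009, -0.029, 0.0, 0.0, 0.0, -0.058, 0.005], [-0.008, -0.029, 0.0, 0.0, 0.0, -0.058, 0.005]]
[ 0.549  -0.0387  0.259 ] 114.69 F [-0.97 -0.49 -1.08] T [-0.0146  0.0215  0.0557] 19.025 -0.6277581210814724 59.80074763298035
eff -5.568165022395988e-06
```

View pics/i.png

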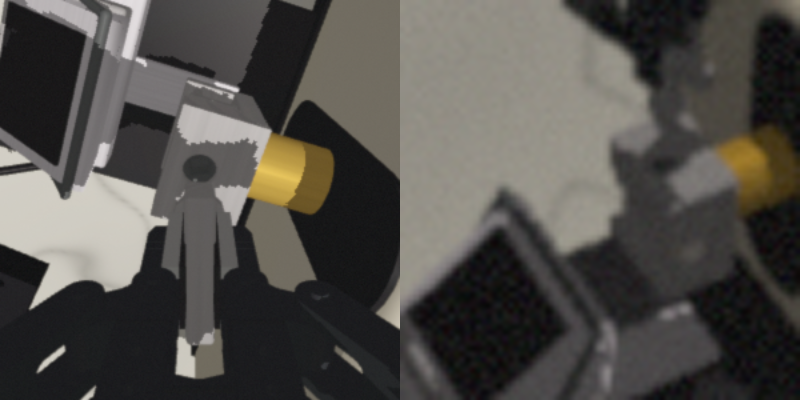

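The wrist crop (left) shows the key still straight in the grip, with its bar at about (200,270) and clear of the recess at (200,168). The side crop (right) shows the clamp unchanged. Now back to the stand.

>>> {"op": "play_rows", "data": {"commands": [[-0.021,-0.021,0.0,0.0,0.0,-0.058,0.005],[-0.02,-0.023,0.0,0.0,0.0,-0.058,0.005],[-0.019,-0.024,0.0,0.0,0.0,-0.058,0.005],[-0.017,-0.024,0.0,0.0,0.0,-0.058,0.005],[-0.016,-0.026,0.001,0.0,0.0,-0.058,0.005],[-0.014,-0.027,0.0,0.0,0.0,-0.058,0.005],[-0.013,-0.027,0.0,0.0,0.0,-0.058,0.005],[-0.011,-0.028,0.0,0.0,0.0,-0.058,0.005],[-0.009,-0.029,0.0,0.0,0.0,-0.058,0.005],[-0.008,-0.029,0.0,0.0,0.0,-0.058,0.005]]}}

```text
clock: 20.27
tcp_pos: [0.4428, -0.322, 0.2576]
tcp_rot: [0.275, 0.961, 0.0, -0.0]
ft_force: [-0.3, -0.8, -2.2]
gripper_width: 0.101
finger_force: 59.8
```

>>> {"op": "play_rows", "data": {"commands": [[0,0,0.03,0,0,0,0.005],[0,0,0.04,0,0,0,0.005],[0,0,0.04,0,0,0,0.005],[0,0,0.03,0,0,0,0.005],[0,0,0.02,0,0,0,0.005],[0,0,0.01,0,0,0,0.005],[0,0,0,0,0,0,0.005],[0,0,0,0,0,0,0.005]]}}

```text
clock: 21.28
tcp_pos: [0.444, -0.3218, 0.0889]
tcp_rot: [0.276, 0.961, -0.0, 0.001]
ft_force: [-0.1, 0.5, -0.7]
gripper_width: 0.104
finger_force: 59.8
```

```bash
python3 - <<'E'
from h import *
plan((.4436,-.3212,.086),148,1,.005,4)
E
python3 st.py
```

```text
p [ 0.444  -0.3218  0.0889] yaw 147.9
[[0.0006, 0.0003, 0.0029, 0.0, 0.002, -0.001, 0.005]]
[ 0.444  -0.3218  0.0889] 147.93 F [-0.05  0.46 -0.71] T [ 0.0203  0.0414 -0.0356] 21.275 -1.7650616807896926 59.84521687030792
eff -6.18864874013525e-06
```

>>> {"op": "play_rows", "data": {"commands": [[0.0005,0.0003,0.004,0,0,0,0.005],[0,0,0.004,0,0,0,0.005],[0,0,0.005,0,0,0,0.005],[0,0,0.005,0,0,0,0.005],[0,0,0.004,0,0,0,0.005],[0,0,0,0,0,0,0.005]]}}

```text
clock: 22.02
tcp_pos: [0.4429, -0.3205, 0.0655]
tcp_rot: [0.276, 0.961, 0.0, -0.0]
ft_force: [0.6, 0.1, 0.0]
gripper_width: 0.108
finger_force: 59.8
```

```bash
python3 st.py
```

```text
[ 0.4429 -0.3205  0.0655] 147.93 F [0.59 0.13 0.04] T [ 0.0535 -0.0392  0.0224] 22.025 -1.764709652028066 59.84511315822601
eff 2.6506957055971725e-05
```

>>> {"op": "play_rows", "data": {"commands": [[0,0,0.003,0,0,0,0.005],[0,0,0.003,0,0,0,0.005],[0,0,0.002,0,0,0,0.005],[0,0,0.001,0,0,0,0.005],[0,0,0,0,0,0,0.005]]}}

```text
clock: 22.65
tcp_pos: [0.4432, -0.3209, 0.0588]
tcp_rot: [0.276, 0.961, -0.0, 0.0]
ft_force: [-2.3, 2.1, 11.8]
gripper_width: 0.105
finger_force: 61.6
```

```bash
python3 st.py
```

```text
[ 0.4432 -0.3209  0.0588] 147.93 F [-2.25  2.12 11.84] T [0.4102 0.4758 0.0304] 22.65 -1.7646755992866885 61.64450168609619
eff 0.011070614273194224
```

>>> {"op": "play_rows", "data": {"commands": [[0,0,-0.0007,0,0,0,0.005],[0,0,0,0,0,0,0.005],[0,0,0,0,0,0,0.02],[0,0,0,0,0,0,0.03],[0,0,0,0,0,0,0.04],[0,0,0,0,0,0,0.04],[0,0,0,0,0,0,0.04]]}}

```text
clock: 23.52
tcp_pos: [0.4431, -0.3207, 0.0576]
tcp_rot: [0.276, 0.961, -0.0, -0.0]
ft_force: [0.4, 0.3, 0.5]
gripper_width: 0.474
finger_force: 0.0
```

>>> {"op": "play_rows", "data": {"commands": [[0,0,-0.005,0,0,0,0.04],[0,0,-0.015,0,0,0,0.04],[0,0,-0.03,0,0,0,0.04],[0,0,-0.03,0,0,0,0.04],[0,0,-0.03,0,0,0,0.04],[0,0,0,0,0,0,0.04],[0,0,0,0,0,0,0.04]]}}

```text
clock: 24.4
tcp_pos: [0.4428, -0.3205, 0.1677]
tcp_rot: [0.276, 0.961, 0.0, -0.0]
ft_force: [-0.6, 0.8, 0.2]
gripper_width: 0.467
finger_force: 0.0
```

```bash
python3 - <<'E'
from h import *
s=snap('wrist');d=snap('side');c=snap('scene')
z=lambda i,u,v:cv2.resize(i['image'][v-37:v+37,u-50:u+50],(400,296),interpolation=cv2.INTER_CUBIC)
cv2.imwrite('pics/j.png',np.vstack([np.hstack([cv2.resize(s['image'],(400,296)),z(c,223,140)]),np.hstack([z(d,299,308),z(d,298,198)])]))
E
python3 st.py
```

```text
[ 0.4425 -0.3202  0.1666] 147.93 F [-0.1  -0.33  0.84] T [ 0.0108 -0.0181 -0.0066] 24.55 -1.7646967540319531 0.0
eff -7.786846367707767e-07
```

View pics/j.png

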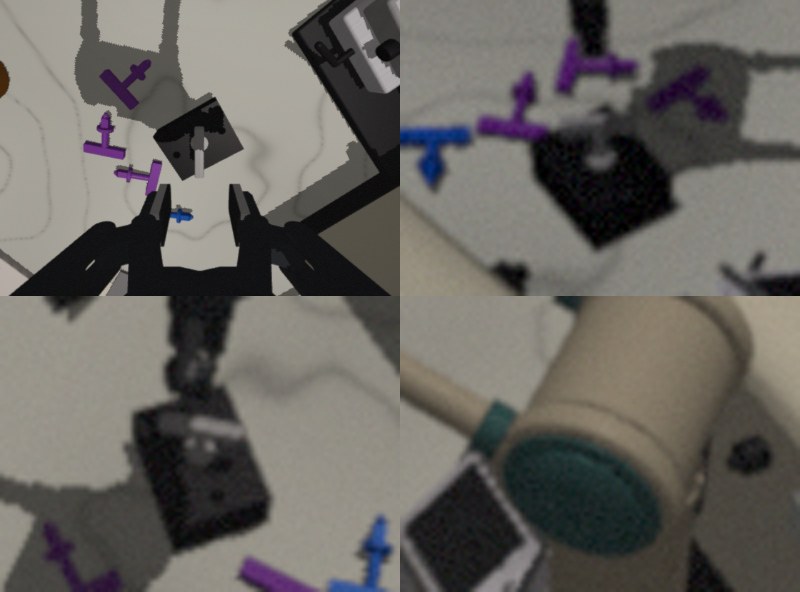

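The key is upright in the stand at the same pixels as at the start (bar at (200,427) lower left, collar at (200,145) upper left). The gripper is clear.

```bash
python3 -c "
from bench import bot
print(bot.finish_job())"
```

```text
the job is handed in; nothing more can be done
None
```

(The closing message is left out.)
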